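# Swing the asphalt slab a quarter turn round the corner post of the squareness gauge

## Task

The orange side of the sawn asphalt slab is the next to be read on the squareness gauge. Slide the slab up against the dark corner post and, pushing on its side so that it keeps bearing on the post, swing it a quarter turn anticlockwise (seen from above) round the post, flat on the plate, until the orange side faces the dial gauge. Then press it home, flush on both brass studs with a firm fingertip push of 12 to 15 N and touching the post too, and leave it there: its edges crumble, so never push it with more than 30 N, and keep off the dial gauge and the other things lying about.

Things in the scene. Friction and masses are not known exactly. Their poses are not given: they have to be found in the camera images.
- base_plate: ground steel base plate of the squareness gauge, 360 x 260 x 15 mm, fixed to the bench. Origin: centre of its underside, on the bench top. x: along the 360 mm length, away from the robot, towards the dial gauge; y: to the left; z up. Top face at z = 15 mm. Four brass screw heads (18 mm across, 4 mm high) near its corners at x +-165, y +-115 mm
- post: fixed corner post on the plate: upright dark steel pin, 20 mm diameter, 45 mm high above the plate. Origin: on its axis at the plate's top face, 0 mm along x and +45 mm along y of the plate from the plate's centre
- studs: the two fixed locating studs: upright brass pins, 12 mm diameter, 28 mm high. Origin: midway between them at the plate's top face, at x 91, y -15 mm of the plate; the pins stand 35 mm to either side of it along the plate's y, so a flat side resting against both is square to the plate's x at plate x = 85 mm
- gauge: fixed dial gauge beyond the studs: a clamp block and a black dial, 56 mm across, white face up, topmost 32 mm above the plate. Origin: at the plate's top face, midway between the near sides of the two studs (plate x 85, y -15 mm); everything but its plunger lies 12 mm or more beyond that along the plate's x
- plunger (a joint): travel of the dial gauge's sprung plunger, in m: 0 = fully out, its round tip (6 mm) then stands 4 mm towards the robot from the line of the studs, midway between them, 12.5 mm above the plate; grows as it is pushed in along the plate's x, 0.004 with a flat side home on both studs. Spring: 0.4 N at 0, 0.85 N at 0.004
- slab: sawn square asphalt slab, 100 x 100 x 25 mm, 0.6 kg, flat on the plate, too wide to grip. Origin: centre of its underside; axes square to its sides. At the start its +x side faces the post, 8 to 48 mm clear of it, its x within 0.2 rad of the plate's; home, its origin is at plate x 35, y -15 mm and its x along the plate's +y. Drag on the plate 3 to 4 N, and rubbing on the post adds to it
- orange_side (a point): middle of the slab's orange-painted side (its -y side, with an orange line along the top edge too), half-way up; at first this side faces the plate's right (-y), in the end it must face the studs and the dial gauge
- core: bystander: round black asphalt core standing on the bench beside the plate, 70 mm diameter, 45 mm high. Origin: centre of its underside
- tin: bystander: round metal sample tin with lid, 79 mm diameter, 34 mm high, on the bench beside the plate. Origin: centre of its underside
- set_block: bystander: steel setting block with brass faces, 50 x 24 x 30 mm, on the plate's far left part. Origin: centre of its underside
- hex_key: bystander: T-handled hex key lying on the bench to the right of the plate, red grip 80 mm long, 130 mm shaft, 16 mm high. Origin: under it, 15 mm from the grip's axis along the shaft (its x)
There are look-alikes about, which are no part of the job. What is shaped like the slab but pink or turquoise is not meant.

How it is judged:
By the outcome, as a careful person would: the job done as asked, in the order asked, and still so for the second after the job is handed in, with the robot touching nothing.
It also fails if it takes over 72 s, if anything falls off the work surface, if the arm or the gripper's body presses on something with over 40 N, if the wrist force passes 120 N, or if a joint passes its speed limit or range.

## Robot

A 6-joint arm with a two-finger parallel gripper is mounted at the origin on the work surface. World frame = base frame: x ahead of the robot, y to its left, z up, the work surface at z = 0. Lengths are in m, angles in rad, forces in N, time in s.
With the tool pointing down it reaches from about 0.225 to 0.875 m from the base axis. Payload 3.4 kg.
Tool frame: the origin (TCP) lies at the very end of the fingers, on their centre line; the grasp point (between the pads) lies 19 mm behind it; z points along the fingers, y is the line along which they close (so a half turn about z gives the same grasp; the last joint's range is limited). The gripper opens to 85 mm and grips with 20 to 120 N. Pads are 22 mm wide; open, the fingers measure 114 mm over their backs; the gripper's body (76 mm by 85 mm) begins 54 mm behind the grasp point. The pads swing forward as they close: fully open they stand 13 mm farther back than shut.
Start: joints at [-1.269, 0.276, 1.505, -0, 1.361, -0.121], TCP at [0.236, -0.524, 0.231] pointing down, gripper open.
Joint ranges: [-2.89, 2.89], [-0.75, 2.08], [0.22, 2.7], [-1.18, 4.32], [0.11, 2.71], [-2.7, 2.7]. Speed limits (rad/s): [2.57, 2.57, 3.14, 3.14, 3.14, 3.14].

## Interface

Orientations are given as a unit quaternion [w, x, y, z].
In Python, from rig import readout, vision, manip gives the robot as it stands.
- The arm moves only by the shell command python3 -m handwheel 'ROWS' [FORCE]. ROWS is JSON, a list of rows, each a list of 3 entries, a list of its own where there are three numbers: the shift along the tool's x, y, z in mm, then the turn, a rotation vector about the tool's x, y, z in units of 6 degrees (1.0 is 6 degrees), then the closure, from -1 (fully open) to 1 (shut), so that 0 is half open. A call has 1 to 20 rows; each row shifts and turns the commanded pose from where the row before left it, along the tool's axes as they then stand; what a row does not reach is not made up. A row lasts 1/8 s, in which the tool goes at most 62.5 mm and 10.7 degrees, less where a joint would pass 70% of its speed; a pose out of reach is approached as far as the arm can. A call is refused whole if a number of a shift passes 62.5 or a number of a turn 1, either way. A call with a gripper value outside its range is refused whole. The fingers move at their own pace and stop on an object; FORCE is the grip in N (left out, the last holds). Time passes only in rows, so rows that do not move let the fingers close. It gives the time, the measured TCP pose, the force, the opening and the grip force at its end, in the units of the state.
- readout.get_state(): the state, without advancing time (a new reading comes with each control period).
- vision.get_image(name): name is "scene" or "side" or "wrist"; returns the picture (384x512x3 uint8, blue, green, red); there is no depth.
- vision.camera_params(name): a dict with "intrinsics" (3x3 intrinsics, pixels), "rvec" (rotation vector, rad) and "tvec" (3), from world to camera coordinates, as OpenCV has them; the wrist camera has in their place "hand_eye" (4x4, takes a point from camera to tool coordinates, whose origin is the TCP and whose axes are the flange's). Camera axes: x right, y down, z forward; pixel columns grow to the right and rows downward; lengths in m; the calibration is good to about 2 mm. The wrist camera is an equidistant fisheye: a pixel r from the principal point sees the ray r / f radians off the axis. A picture is of the moment at which its call begins: read the wrist's pose just before it. camera_params takes no time and is no camera call.
- manip.sign_off(): hands the job in; it is judged then, once.
The state is a dict: "clock": time; "qpos": joint angles; "qd": joint speeds; "effort": joint torques, N m; "position": TCP position; "ee_rot": TCP orientation; "contact_force": force on the tool from outside, world axes, zero at the start; "moment": the same for the moment, N m; "width": finger opening in m; "gripper_force": force on a finger pad.
Only numpy, scipy, OpenCV 4.12 (cv2) and the standard library are available. Lean on these libraries where they do the work, as an engineer would, in place of code of your own. Each camera call takes 0.05 s, during which the arm holds its last target. There are 200 camera calls.

## Working session

There is one attempt and no reset: what is moved stays moved. The work goes in short steps, Python scripts to look and compute and a shell command to move; the robot and the scene stay as the last step left them, time stands still between calls to the robot, and variables do not carry over. Pictures are saved under pics/ and viewed, at most 10 in all, crops included, and the job is handed in when it is done.

```bash
mkdir -p pics; ls
python3 - <<'E'
from rig import readout, vision
import cv2
s=readout.get_state(); print({k:s[k] for k in('clock','position','ee_rot','contact_force','width')})
for n in('scene','side','wrist'):
    cv2.imwrite(f'pics/{n}0.png',vision.get_image(n)); print(n,vision.camera_params(n))
a=cv2.imread('pics/scene0.png')
cv2.imwrite('pics/scene0b.png',cv2.resize(a,(800,600),interpolation=cv2.INTER_CUBIC))
a=cv2.imread('pics/side0.png')
cv2.imwrite('pics/side0b.png',cv2.resize(a,(800,600),interpolation=cv2.INTER_CUBIC))
E
```

```text
pics
{'clock': 0.0, 'position': array([ 0.23576161, -0.52388036,  0.23044676]), 'ee_rot': array([-9.03011840e-04,  9.77742287e-01,  2.09807528e-01, -7.20432149e-05]), 'contact_force': array([-0.71517468,  0.27436199, -0.14401078]), 'width': 0.08546838726523226}
scene {'intrinsics': array([[472.32135403,   0.        , 251.61944407],
       [  0.        , 472.32135403, 182.66699282],
       [  0.        ,   0.        ,   1.        ]]), 'rvec': array([ 1.95013692,  1.37163505, -0.64221405]), 'tvec': array([-0.17433014, -0.29623641,  1.39178464])}
side {'intrinsics': array([[346.99250069,   0.        , 252.88201585],
       [  0.        , 346.99250069, 197.72604045],
       [  0.        ,   0.        ,   1.        ]]), 'rvec': array([ 2.16295383, -0.79589434,  0.37956921]), 'tvec': array([-0.43623412,  0.2753955 ,  0.48672904])}
wrist {'intrinsics': array([[297.31863964,   0.        , 256.96615176],
       [  0.        , 297.31863964, 188.19214928],
       [  0.        ,   0.        ,   1.        ]]), 'hand_eye': array([[-2.01393011e-03, -9.44744320e-01, -3.27801942e-01,
         8.50923043e-02],
       [ 9.99997775e-01, -1.69690617e-03, -1.25314437e-03,
         4.79923815e-04],
       [ 6.27651889e-04, -3.27803736e-01,  9.44745636e-01,
        -1.43543932e-01],
       [ 0.00000000e+00,  0.00000000e+00,  0.00000000e+00,
         1.00000000e+00]])}
```

View pics/scene0b.png

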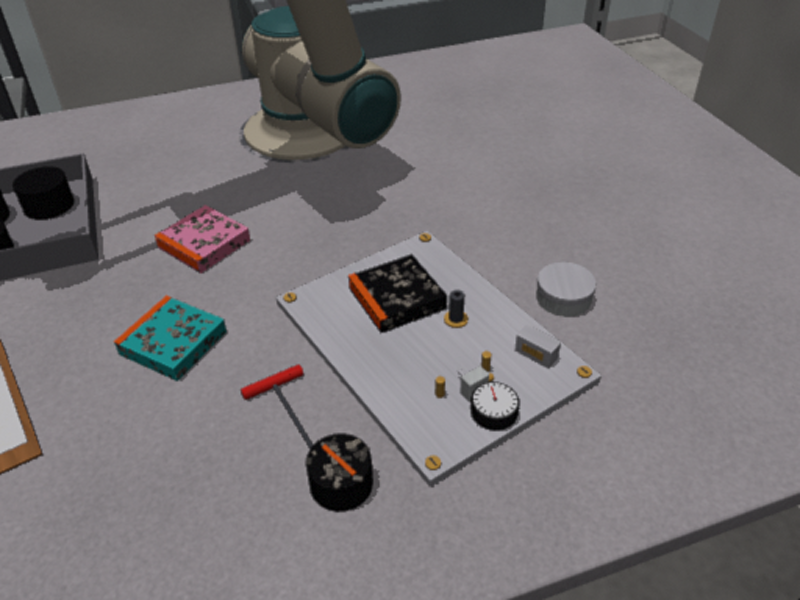

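View pics/side0b.png

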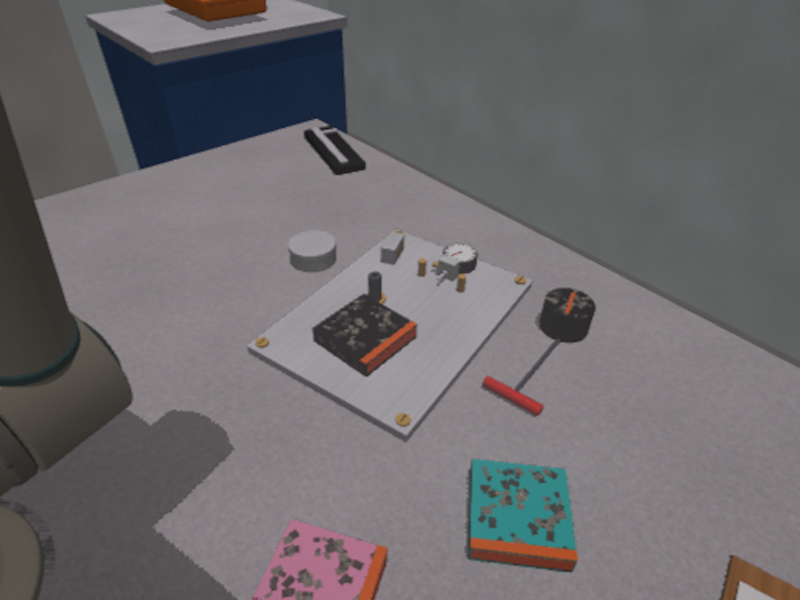

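The scene view (800×600) shows the black slab with its orange side at the left, at about (397,290). The post top is at (457,293), the studs at (440,380) and (487,354), and the plate screws at (290,297), (425,237), (585,372) and (433,463). In the side view the screws are at (263,342), (399,233), (520,280) and (403,419), with the slab's top corners near (314,330), (362,296), (417,325) and (362,367).

```bash
cat > h.py <<'E'
import numpy as np, cv2
from rig import readout, vision
from scipy.spatial.transform import Rotation as R
def ray(name,uv):
    p=vision.camera_params(name); M=cv2.Rodrigues(p['rvec'])[0]; K=p['intrinsics']
    d=np.c_[(np.array(uv,float)-K[:2,2])/K[0,0],np.ones(len(uv))]@M
    return -M.T@p['tvec'],d
def atz(name,uv,z):
    c,d=ray(name,uv); return (c+d*((z-c[2])/d[:,2])[:,None])[:,:2]
def proj(name,P):
    p=vision.camera_params(name); return cv2.projectPoints(np.array(P,float),p['rvec'],p['tvec'],p['intrinsics'],None)[0][:,0]
def fit2(src,dst): # rigid 2d dst=R src+t
    a=src.mean(0);b=dst.mean(0);H=(src-a).T@(dst-b);th=np.arctan2(H[0,1]-H[1,0],H[0,0]+H[1,1])
    M=np.array([[np.cos(th),-np.sin(th)],[np.sin(th),np.cos(th)]]);return th,b-M@a,np.linalg.norm(dst-(src@M.T+b-M@a),axis=1)
E
python3 - <<'E'
from h import *
k=512/800
scr=np.array([[-165,-115],[-165,115],[165,115],[165,-115]])/1e3
sc=np.array([[290,297],[425,237],[585,372],[433,463]])*k
si=np.array([[403,419],[263,342],[399,233],[520,280]])*k
for n,uv in(('scene',sc),('side',si)): print(n,atz(n,uv,.018).round(4).tolist(),fit2(scr,atz(n,uv,.018)))
print(fit2(np.r_[scr,scr],np.r_[atz('scene',sc,.018),atz('side',si,.018)]))
a=atz('scene',np.array([[349,277],[409,256],[446,290],[386,322]])*k,.04);print(a)
b=atz('side',np.array([[362,367],[314,330],[362,296],[417,325]])*k,.04);print(b)
a0=cv2.imread('pics/scene0.png')[150:320,170:395]; cv2.imwrite('pics/c1.png',cv2.resize(a0[0:72,40:140],None,fx=8,fy=8,interpolation=cv2.INTER_CUBIC))
b0=cv2.imread('pics/side0.png')[160:240,190:290]; cv2.imwrite('pics/c2.png',cv2.resize(b0,None,fx=7,fy=7,interpolation=cv2.INTER_CUBIC))
E
```

```text
scene [[0.4762, -0.1307], [0.4165, 0.0902], [0.7352, 0.1756], [0.7942, -0.0461]] (np.float64(0.2611846845824719), array([0.60553092, 0.02223886]), array([0.00085305, 0.00055567, 0.00033389, 0.00047197]))
side [[0.4741, -0.1314], [0.4151, 0.0886], [0.7351, 0.1765], [0.7912, -0.0464]] (np.float64(0.26156103774881617), array([0.60386368, 0.02183117]), array([0.00051768, 0.00170037, 0.0018574 , 0.00181695]))
(np.float64(0.26137293381855053), array([0.6046973 , 0.02203501]), array([0.00153902, 0.00098589, 0.00087869, 0.00045788, 0.00097979,
       0.00196681, 0.00106631, 0.00262616]))
[[ 0.48934446 -0.04896889]
 [ 0.47568861  0.0430973 ]
 [ 0.56018741  0.06448248]
 [ 0.58996222 -0.02999736]]
[[ 0.47651227 -0.05124095]
 [ 0.4692999   0.04302767]
 [ 0.56228518  0.05864216]
 [ 0.5807772  -0.03781327]]
```

View pics/c1.png

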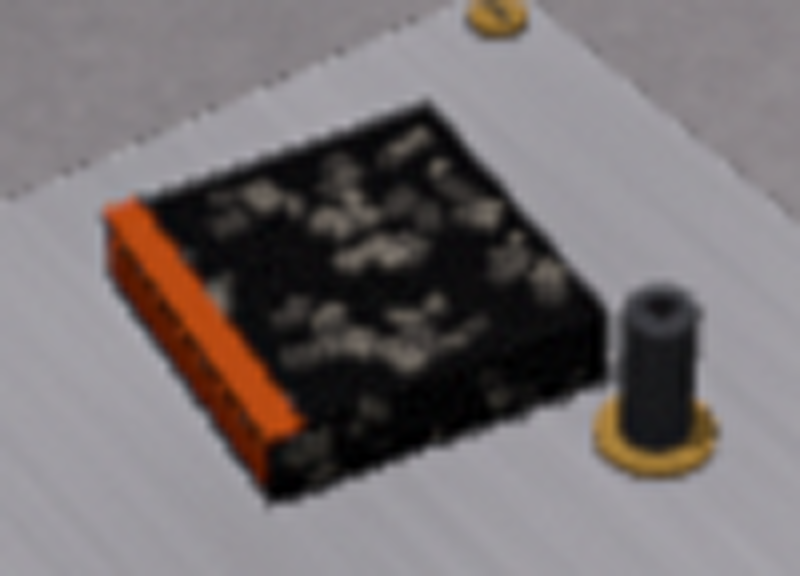

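View pics/c2.png

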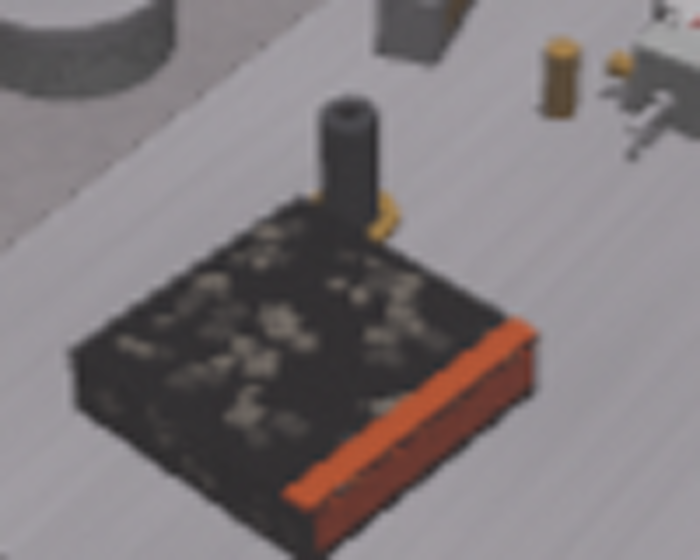

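The crops give the slab's top corners. In the scene crop they are (105,208), (430,100), (605,305) and (268,438), with the post top at (662,298). In the side crop they are (312,505), (72,350), (302,198) and (537,330), with the post top at (350,106).

```bash
cat >> h.py <<'E'
TH=0.2614; O=np.array([.6047,.0220]); MP=np.array([[np.cos(TH),-np.sin(TH)],[np.sin(TH),np.cos(TH)]])
w2p=lambda q:(np.atleast_2d(q)-O)@MP      # world xy -> plate xy
p2w=lambda q:np.atleast_2d(q)@MP.T+O
E
python3 - <<'E'
from h import *
L=np.array([[-50,-50],[-50,50],[50,50],[50,-50]])/1e3
a=atz('scene',np.array([[105,208],[430,100],[605,305],[268,438]])/8+[210,150],.04)
b=atz('side',np.array([[312,505],[72,350],[302,198],[537,330]])/7+[190,160],.04)
for q in(a,b,(a+b)/2):
    th,t,r=fit2(L,w2p(q)); print(th,t*1e3,r*1e3)
print(w2p(atz('scene',np.array([[662,298]])/8+[210,150],.06))*1e3,w2p(atz('side',np.array([[350,106]])/7+[190,160],.06))*1e3)
print('post w',p2w([[0,.045]]))
s=readout.get_state(); w,x,y,z=s['ee_rot']; print(R.from_quat([x,y,z,w]).as_matrix().round(3))
E
```

```text
-0.12161882354414173 [-78.64187827   5.26433379] [1.51550915 2.02523094 2.72364397 0.39961908]
-0.1164359052260629 [-79.97593823   4.33572391] [2.41602358 1.03234273 2.73704152 1.33009385]
-0.11903391991905989 [-79.30890825   4.80002885] [1.94193639 1.46981394 2.61943767 0.82822827]
[[-2.08733772 47.45566735]] [[ 0.84447743 46.5056045 ]]
post w [[0.5930705  0.06547131]]
[[ 0.912  0.41  -0.   ]
 [ 0.41  -0.912  0.001]
 [ 0.    -0.001 -1.   ]]
```

```bash
cat >> h.py <<'E'
def st():
    s=readout.get_state(); w,x,y,z=s['ee_rot']; M=R.from_quat([x,y,z,w]).as_matrix()
    f=s['contact_force']; fp=f[:2]@MP
    yaw=np.degrees(np.arctan2(M[1,0],M[0,0])-TH)
    p=w2p(s['position'][:2])[0]*1e3
    print('t %.2f plate xy %s z %.1f yaw %.1f Fplate %s Fz %.1f w %.0f tilt %s q6 %.2f'%(s['clock'],p.round(1),s['position'][2]*1e3,yaw,fp.round(1),f[2],s['width']*1e3,M[:2,2].round(3),s['qpos'][5]))
    return p,s['position'][2]*1e3,yaw
def go(x,y,z,yaw):
    p,zz,a=st(); d=np.array([x,y])-p; c,s=np.cos(np.radians(a)),np.sin(np.radians(a))
    print('shift(tool) before turn:',np.round([c*d[0]+s*d[1],s*d[0]-c*d[1],zz-z],1),'turn z units',round(-(yaw-a)/6,2))
E
python3 -c "from h import *; go(-82,-85,90,90)"
```

```text
t 0.15 plate xy [-497.5 -432.1] z 230.6 yaw 9.2 Fplate [ 0.8 -0.2] Fz -0.2 w 86 tilt [-0.     0.001] q6 -0.12
shift(tool) before turn: [ 465.8 -275.9  140.6] turn z units -13.46
```

```bash
python3 -m handwheel '[[[38.8,-23,6],[0,0,0],0],[[38.8,-23,6],[0,0,0],0],[[38.8,-23,6],[0,0,0],0],[[38.8,-23,6],[0,0,0],0],[[38.8,-23,6],[0,0,0],0],[[38.8,-23,6],[0,0,0],0],[[38.8,-23,12],[0,0,0],0],[[38.8,-23,12],[0,0,0],0],[[38.8,-23,12],[0,0,0],0],[[38.8,-23,12],[0,0,0],0],[[38.8,-23,12],[0,0,0],0],[[38.8,-23,12],[0,0,0],0]]' 40 >/dev/null; python3 -m handwheel '[[[0,0,3],[0,0,-1],0],[[0,0,3],[0,0,-1],0],[[0,0,3],[0,0,-1],0],[[0,0,3],[0,0,-1],0],[[0,0,3],[0,0,-1],0],[[0,0,3],[0,0,-1],0],[[0,0,3],[0,0,-1],0],[[0,0,3],[0,0,-1],0],[[0,0,0],[0,0,-1],0],[[0,0,0],[0,0,-1],0],[[0,0,0],[0,0,-1],0],[[0,0,0],[0,0,-1],0],[[0,0,0],[0,0,-1],0],[[0,0,0],[0,0,-0.5],0],[[0,0,0],[0,0,0],0]]'; python3 -c "
from h import *; go(-82,-85,20,90)
from rig import vision; cv2.imwrite('pics/w1.png',cv2.resize(vision.get_image('wrist'),(800,600)))"
```

```text
clock: 3.52
position: [0.5471, -0.0816, 0.0991]
ee_rot: [-0.0, 0.607, 0.794, -0.0]
contact_force: [0.6, -0.2, 0.4]
width: 0.0424
gripper_force: 0.0
t 3.52 plate xy [-82.4 -85.2] z 99.1 yaw 90.2 Fplate [ 0.6 -0.4] Fz 0.4 w 42 tilt [-0.001  0.   ] q6 -0.54
shift(tool) before turn: [ 0.2  0.4 79.1] turn z units 0.04
```

View pics/w1.png

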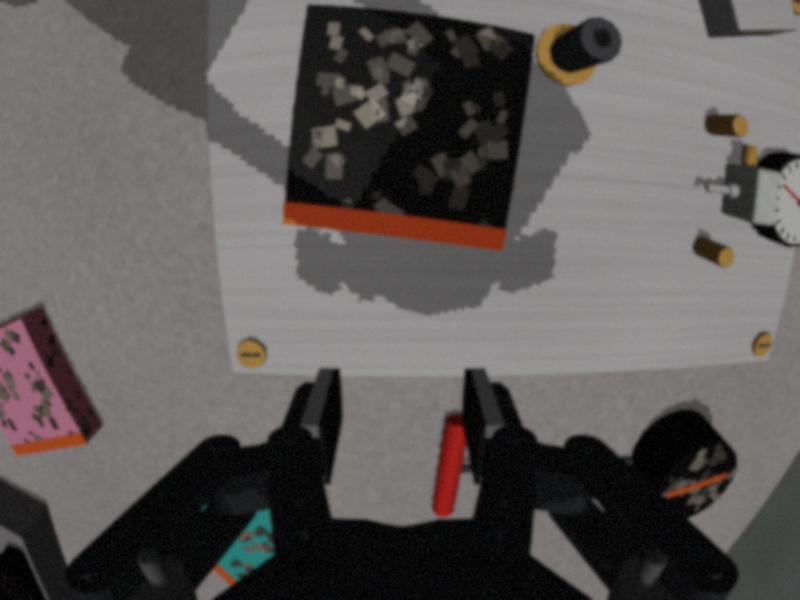

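The wrist view shows the slab ahead of the fingers, with the orange side spanning (285,213) to (503,240) and the post at (600,40) in front of its right corner. That agrees with the fit, so I'll lower the fingers and push the slab to the left first. This brings the post onto its side rather than its corner.

```bash
python3 -m handwheel '[[[0,0,20],[0,0,0],0],[[0,0,20],[0,0,0],0],[[0,0,20],[0,0,0],0],[[0,0,15],[0,0,0],0],[[0,0,4],[0,0,0],0],[[4,0,0],[0,0,0],0],[[4,0,0],[0,0,0],0],[[4,0,0],[0,0,0],0],[[3,0,0],[0,0,0],0],[[3,0,0],[0,0,0],0]]' ; python3 -c "
from h import *; st()"; python3 -m handwheel '[[[3,0,0],[0,0,0],0],[[3,0,0],[0,0,0],0],[[3,0,0],[0,0,0],0],[[3,0,0],[0,0,0],0]]' ; python3 -c "
from h import *; go(-82,-44,20,90)"
```

```text
clock: 4.82
position: [0.5426, -0.0641, 0.0205]
ee_rot: [0.0, 0.607, 0.795, 0.0]
contact_force: [-0.2, 0.6, 0.5]
width: 0.0427
gripper_force: 0.0
t 4.83 plate xy [-82.2 -67.1] z 20.5 yaw 90.3 Fplate [-0.   0.6] Fz 0.5 w 43 tilt [ 0. -0.] q6 -0.51
clock: 5.32
position: [0.5401, -0.0532, 0.0203]
ee_rot: [0.001, 0.607, 0.795, -0.0]
contact_force: [0.9, -2.0, -0.5]
width: 0.0427
gripper_force: 1.2
t 5.33 plate xy [-81.8 -55.9] z 20.3 yaw 90.3 Fplate [ 0.4 -2.1] Fz -0.5 w 43 tilt [ 0.001 -0.001] q6 -0.49
shift(tool) before turn: [11.9 -0.1  0.3] turn z units 0.04
```

```bash
python3 -m handwheel '[[[3,0,0],[0,0,0],0],[[3,0,0],[0,0,0],0],[[3,0,0],[0,0,0],0],[[3,0,0],[0,0,0],0],[[0,0,0],[0,0,0],0]]' ; python3 -c "
from h import *; st()"; python3 -m handwheel '[[[-12,0,0],[0,0,0],0],[[-12,0,-30],[0,0,0],0],[[0,0,-40],[0,0,0],0]]' >/dev/null; python3 -c "
from h import *; go(-170,25,70,0)
cv2.imwrite('pics/w2.png',vision.get_image('wrist')); a=vision.get_image('scene');cv2.imwrite('pics/s2.png',a)
cv2.imwrite('pics/s2c.png',cv2.resize(a[135:225,190:310],None,fx=6.6,fy=6.6,interpolation=2))"
```

```text
clock: 5.95
position: [0.5361, -0.0407, 0.0204]
ee_rot: [-0.0, 0.607, 0.795, 0.0]
contact_force: [0.9, -0.1, 0.1]
width: 0.0422
gripper_force: 0.5
t 5.95 plate xy [-82.5 -42.8] z 20.4 yaw 90.3 Fplate [ 0.8 -0.4] Fz 0.1 w 42 tilt [-0.  0.] q6 -0.47
t 6.33 plate xy [-83.5 -67.9] z 89.9 yaw 90.2 Fplate [0.6 0.7] Fz -0.4 w 43 tilt [-0.004  0.001] q6 -0.51
shift(tool) before turn: [ 93.2 -86.2  19.9] turn z units 15.03
```

View pics/s2c.png

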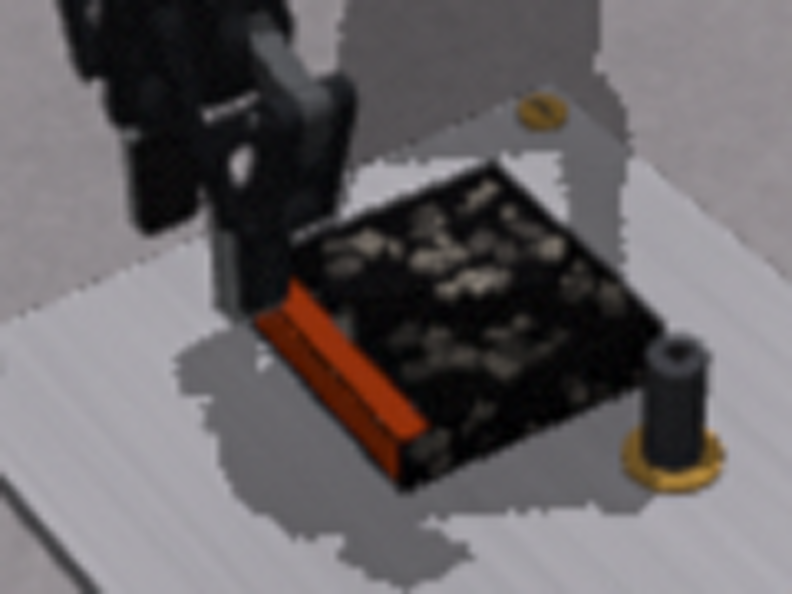

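The crop shows the slab now square to the plate, with its right corner (668,335) behind the post and the post well onto its +x side. Next I'll move round to its −x side.

```bash
python3 -m handwheel '[[[23.3,-21.5,0],[0,0,0],0],[[23.3,-21.5,0],[0,0,0],0],[[23.3,-21.5,0],[0,0,0],0],[[23.3,-21.5,0],[0,0,0],0]]' >/dev/null; python3 -m handwheel '[[[0,0,3],[0,0,1],0],[[0,0,3],[0,0,1],0],[[0,0,3],[0,0,1],0],[[0,0,3],[0,0,1],0],[[0,0,3],[0,0,1],0],[[0,0,3],[0,0,1],0],[[0,0,3],[0,0,1],0],[[0,0,3],[0,0,1],0],[[0,0,3],[0,0,1],0],[[0,0,3],[0,0,1],0],[[0,0,5],[0,0,1],0],[[0,0,5],[0,0,1],0],[[0,0,5],[0,0,1],0],[[0,0,5],[0,0,1],0],[[0,0,5],[0,0,1],0],[[0,0,0],[0,0,0],0]]'; python3 -c "
from h import *; go(-150,25,20,0)"
```

```text
clock: 8.93
position: [0.434, 0.003, 0.0345]
ee_rot: [-0.0, 0.991, 0.133, -0.001]
contact_force: [0.2, -0.1, 0.6]
width: 0.0429
gripper_force: 0.0
t 8.93 plate xy [-169.8   25.7] z 34.5 yaw 0.3 Fplate [ 0.2 -0.2] Fz 0.6 w 43 tilt [-0.003  0.   ] q6 1.15
shift(tool) before turn: [19.8  0.8 14.5] turn z units 0.05
```

```bash
python3 -m handwheel '[[[4,0.4,8],[0,0,0],0],[[8,0.4,6.5],[0,0,0],0],[[8,0,0],[0,0,0],0],[[5,0,0],[0,0,0],0],[[4,0,0],[0,0,0],0],[[3,0,0],[0,0,0],0],[[3,0,0],[0,0,0],0],[[3,0,0],[0,0,0],0],[[3,0,0],[0,0,0],0],[[3,0,0],[0,0,0],0]]'>/dev/null ; python3 -c "
from h import *; st()"; python3 -m handwheel '[[[1,0,0],[0,0,0],0],[[1,0,0],[0,0,0],0]]'>/dev/null ; python3 -c "
from h import *; st()"; python3 -m handwheel '[[[1,0,0],[0,0,0],0]]'>/dev/null ; python3 -c "
from h import *; st()"
```

```text
t 10.18 plate xy [-124.6   24.9] z 20.8 yaw 0.2 Fplate [-1.7  0.4] Fz -2.4 w 43 tilt [-0. -0.] q6 1.19
t 10.43 plate xy [-123.    24.9] z 20.8 yaw 0.3 Fplate [-3.7 -0.7] Fz 0.0 w 43 tilt [-0.001 -0.   ] q6 1.19
t 10.55 plate xy [-122.8   25. ] z 20.8 yaw 0.3 Fplate [-6.  -1.1] Fz 2.8 w 43 tilt [-0.002 -0.001] q6 1.19
```

```bash
python3 -m handwheel '[[[1,0,0],[0,0,0],0]]'>/dev/null ; python3 -c "
from h import *; st()"; python3 -m handwheel '[[[0,0,0],[0,0,0],0]]'>/dev/null ; python3 -c "
from h import *; st()"
```

```text
t 10.68 plate xy [-122.7   25. ] z 20.8 yaw 0.3 Fplate [-7.9 -2. ] Fz 5.6 w 43 tilt [-0.004 -0.001] q6 1.19
t 10.80 plate xy [-122.7   24.9] z 20.9 yaw 0.3 Fplate [-7.6 -2.6] Fz 4.6 w 43 tilt [-0.004 -0.001] q6 1.19
```

```bash
cat >> h.py <<'E'
def sw(r=(-122.7,-20)):
    p,z,a=st(); t=np.radians(a); M=np.array([[np.cos(t),-np.sin(t)],[np.sin(t),np.cos(t)]])
    l=M.T@(p-[0,45]); f=readout.get_state()['contact_force'][:2]@MP@M
    print('local TCP rel post',l.round(1),'push N',-f[0].round(1),'drag(y-local on tool)',f[1].round(1))
E
python3 -m handwheel '[[[1.2,6.4,0],[0,0,-0.5],0],[[1.2,6.4,0],[0,0,-0.5],0],[[1.2,6.4,0],[0,0,-0.5],0]]'>/dev/null ; python3 -c "
from h import *; sw()";python3 -m handwheel '[[[1.2,6.4,0],[0,0,-0.5],0],[[1.2,6.4,0],[0,0,-0.5],0],[[1.2,6.4,0],[0,0,-0.5],0]]'>/dev/null ; python3 -c "
from h import *; sw(); a=vision.get_image('scene')
cv2.imwrite('pics/s3c.png',cv2.resize(a[135:235,190:320],None,fx=6,fy=6,interpolation=2))"
```

```text
t 11.18 plate xy [-117.9    7. ] z 20.6 yaw 9.4 Fplate [-4.7  2.3] Fz 0.8 w 42 tilt [-0.004  0.001] q6 1.00
local TCP rel post [-122.5  -18.3] push N 4.2 drag(y-local on tool) 3.0
t 11.55 plate xy [-110.2  -11.2] z 20.6 yaw 18.4 Fplate [-5.6  1.3] Fz 0.5 w 43 tilt [-0.004  0.001] q6 0.82
local TCP rel post [-122.3  -18.6] push N 4.9 drag(y-local on tool) 3.1
```

View pics/s3c.png

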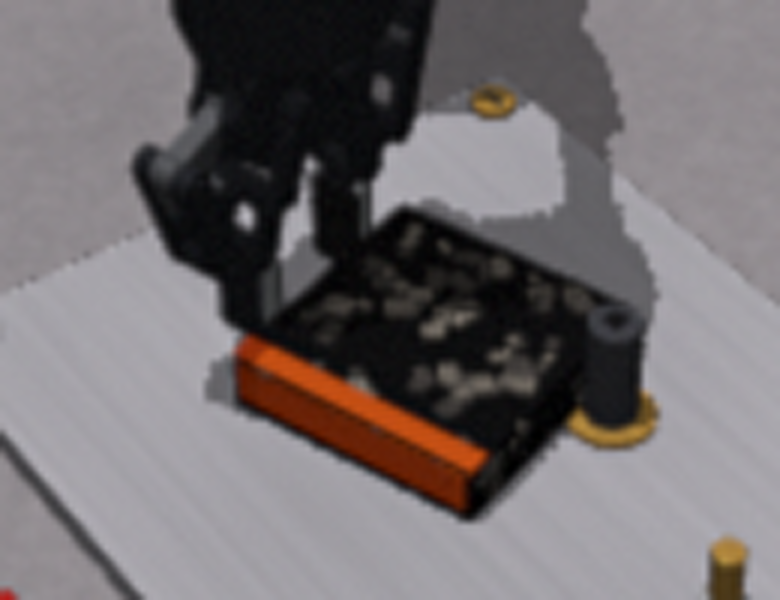

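The picture shows the slab turned about 18° and bearing on the post, with the orange line running from (240,345) to (485,460). The left finger is near the orange end, so the slab has slipped slightly. I'll push a bit harder for more grip as I swing on.

```bash
python3 -m handwheel '[[[2.5,6.4,0],[0,0,-0.5],0],[[2.2,6.4,0],[0,0,-0.5],0],[[2.2,6.4,0],[0,0,-0.5],0]]'>/dev/null ; python3 -c "
from h import *; sw()";python3 -m handwheel '[[[1.6,6.4,0],[0,0,-0.5],0],[[1.4,6.4,0],[0,0,-0.5],0],[[1.2,6.4,0],[0,0,-0.5],0]]'>/dev/null ; python3 -c "
from h import *; sw(); cv2.imwrite('pics/s4.png',vision.get_image('scene'))"
```

```text
t 11.97 plate xy [-100.3  -26.1] z 20.2 yaw 27.5 Fplate [-12.   0.] Fz 7.2 w 43 tilt [-0.011 -0.   ] q6 0.64
local TCP rel post [-121.8  -16.7] push N 10.6 drag(y-local on tool) 5.5
t 12.35 plate xy [-87.3 -41.5] z 20.2 yaw 36.5 Fplate [-13.   -2.2] Fz 4.7 w 43 tilt [-0.011 -0.002] q6 0.47
local TCP rel post [-121.6  -17.5] push N 11.7 drag(y-local on tool) 5.9
```

```bash
python3 -m handwheel '[[[1.2,6.4,0],[0,0,-0.5],0],[[1.2,6.4,0],[0,0,-0.5],0],[[1.2,6.4,0],[0,0,-0.5],0]]'>/dev/null ; python3 -c "
from h import *; sw()";python3 -m handwheel '[[[1.2,6.4,0],[0,0,-0.5],0],[[1.2,6.4,0],[0,0,-0.5],0],[[1.2,6.4,0],[0,0,-0.5],0]]'>/dev/null ; python3 -c "
from h import *; sw(); a=vision.get_image('scene')
cv2.imwrite('pics/s5c.png',cv2.resize(a[145:265,200:350],None,fx=5,fy=5,interpolation=2))"
```

```text
t 12.78 plate xy [-70.8 -55.7] z 20.3 yaw 45.6 Fplate [-11.1  -5.1] Fz -0.3 w 43 tilt [-0.007 -0.004] q6 0.31
local TCP rel post [-121.4  -20. ] push N 11.4 drag(y-local on tool) 4.3
t 13.15 plate xy [-51.8 -67.2] z 20.5 yaw 54.5 Fplate [-6.5 -7.7] Fz -2.1 w 42 tilt [-0.002 -0.005] q6 0.15
local TCP rel post [-121.4  -22.9] push N 10.0 drag(y-local on tool) 0.9
```

View pics/s5c.png

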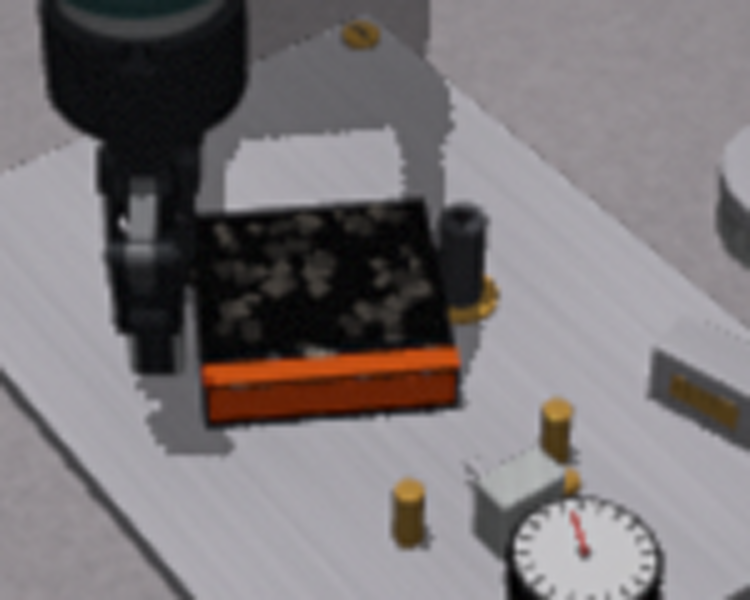

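At about 54° the slab is bearing on the post, with top corners at (458,350), (203,367) and (420,200) and the orange side turning towards the studs. I'll compute where the post sits along the side.

```bash
python3 -c "
from h import *
L=np.array([[50,-50],[50,50],[-50,-50]])/1e3
th,t,r=fit2(L,w2p(atz('scene',np.array([[458,350],[420,200],[203,367]])/5+[200,145],.04)))
M=np.array([[np.cos(th),-np.sin(th)],[np.sin(th),np.cos(th)]])
print(np.degrees(th),t*1e3,r*1e3,'post local',M.T@(np.array([0,.045])-t)*1e3)"
```

```text
59.45726321145072 [-22.40998728 -10.52405927] [4.41083785 8.25389448 3.91426654] post local [59.20844313  8.91565754]
```

```bash
python3 -m handwheel '[[[1.2,6.2,0],[0,0,-0.5],0],[[1.2,6.2,0],[0,0,-0.5],0],[[1.2,6.2,0],[0,0,-0.5],0],[[1.2,6.2,0],[0,0,-0.5],0]]'>/dev/null ; python3 -c "
from h import *; sw()";python3 -m handwheel '[[[1.2,6.2,0],[0,0,-0.5],0],[[1.2,6.2,0],[0,0,-0.5],0],[[1.2,6.2,0],[0,0,-0.5],0],[[1.2,6.2,0],[0,0,-0.5],0]]'>/dev/null ; python3 -c "
from h import *; sw()"
```

```text
t 13.70 plate xy [-26.1 -76. ] z 20.7 yaw 66.4 Fplate [-2.7 -5.3] Fz -2.9 w 43 tilt [ 0.002 -0.004] q6 -0.06
local TCP rel post [-121.3  -24.4] push N 6.0 drag(y-local on tool) 0.3
t 14.20 plate xy [  0.3 -78. ] z 21.2 yaw 78.3 Fplate [0.3 0.4] Fz 0.5 w 43 tilt [ 0.004 -0.001] q6 -0.25
local TCP rel post [-120.4  -25.2] push N -0.4 drag(y-local on tool) -0.3
```

```bash
python3 -c "
from h import *; a=vision.get_image('scene')
cv2.imwrite('pics/s6c.png',cv2.resize(a[155:265,210:350],None,fx=5.4,fy=5.4,interpolation=2))"
```

```text
(no output)
```

View pics/s6c.png

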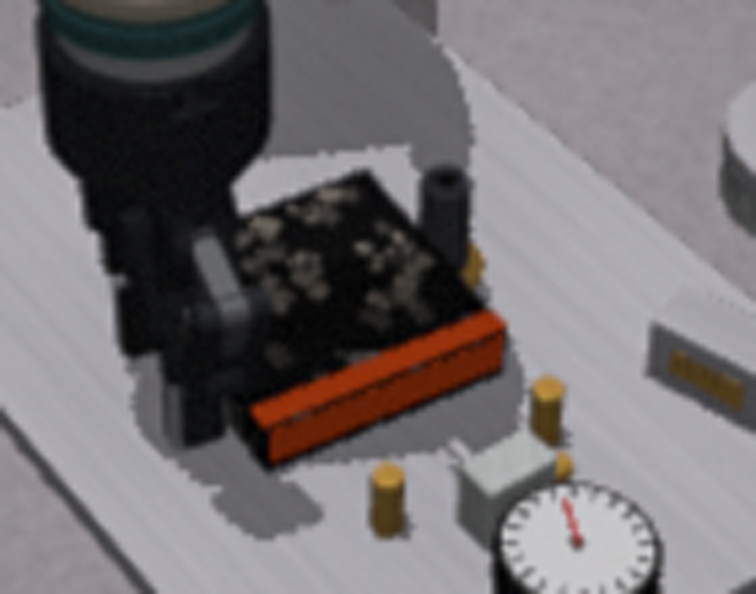

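The slab is now nearly square, with orange top-edge corners at (252,412) and (505,322) and the back corner at (368,172). The post stands mid-side.

```bash
cat >> h.py <<'E'
def slab(pts,sc,off,L=((-50,-50),(50,-50),(50,50))):
    th,t,r=fit2(np.array(L)/1e3,w2p(atz('scene',np.array(pts)/sc+off,.04)))
    M=np.array([[np.cos(th),-np.sin(th)],[np.sin(th),np.cos(th)]])
    print('slab deg',np.degrees(th),t*1e3,r*1e3,'post local',M.T@(np.array([0,.045])-t)*1e3)
E
python3 -c "
from h import *
slab([[252,412],[505,322],[368,172]],5.4,[210,155])"
```

```text
slab deg 81.67631436214506 [  0.11150569 -14.62324003] [3.80207456 2.51312115 6.10124188] post local [58.97902838  8.7417044 ]
```

```bash
python3 -m handwheel '[[[2.2,5.5,0],[0,0,-0.5],0],[[2.2,5.5,0],[0,0,-0.5],0],[[1.6,5.5,0],[0,0,-0.5],0]]'>/dev/null ; python3 -c "
from h import *; sw()";python3 -m handwheel '[[[1.4,5.5,0],[0,0,-0.45],0],[[1,0,0],[0,0,0],0]]'>/dev/null ; python3 -c "
from h import *; sw()"
```

```text
t 14.62 plate xy [ 16.4 -75.3] z 21.3 yaw 87.4 Fplate [-1.9 -4.9] Fz 0.3 w 43 tilt [ 0.002 -0.003] q6 -0.39
local TCP rel post [-119.5  -21.9] push N 4.9 drag(y-local on tool) 1.6
t 14.88 plate xy [ 23.3 -74.4] z 21.4 yaw 90.0 Fplate [-0.2 -7.5] Fz -2.1 w 43 tilt [ 0.006 -0.004] q6 -0.43
local TCP rel post [-119.3  -23.3] push N 7.5 drag(y-local on tool) 0.2
```

Frame correction: the contacts at 0° and 90° put the post at (−1.8, 46.6) in my frame, so everything fixed shifts by (−1.8, +1.6) mm. The swing is done, so I'll go to the robot-facing side for the press.

```bash
sed -i 's/^O=.*//; s/O=np.array(\[.6047,.0220\])/O=np.array([.6047,.0220])/' h.py
cat >> h.py <<'E'
O=O+MP@np.array([-.0018,.0016])
E
python3 -m handwheel '[[[-8,0,0],[0,0,0],0],[[-8,0,-10],[0,0,0],0],[[0,0,-30],[0,0,0],0],[[0,0,-30],[0,0,0],0],[[20,-26,0],[0,0,0],0],[[20,-26,0],[0,0,0],0],[[20,-26,0],[0,0,0],0],[[17,-26,0],[0,0,0],0]]' >/dev/null; python3 -m handwheel '[[[0,0,0],[0,0,1],0],[[0,0,0],[0,0,1],0],[[0,0,0],[0,0,1],0],[[0,0,0],[0,0,1],0],[[0,0,0],[0,0,1],0],[[0,0,0],[0,0,1],0],[[0,0,0],[0,0,1],0],[[0,0,0],[0,0,1],0],[[0,0,0],[0,0,1],0],[[0,0,0],[0,0,1],0],[[0,0,0],[0,0,1],0],[[0,0,0],[0,0,1],0],[[0,0,0],[0,0,1],0],[[0,0,0],[0,0,1],0],[[0,0,0],[0,0,1],0],[[0,0,0],[0,0,0],0]]' >/dev/null; python3 -c "
from h import *; go(-75,-15,20,0); a=vision.get_image('scene')
cv2.imwrite('pics/s7c.png',cv2.resize(a[165:265,220:350],None,fx=6,fy=6,interpolation=2))"
```

```text
t 17.88 plate xy [-80.4 -12.1] z 91.5 yaw -0.0 Fplate [ 0.  -0.8] Fz 0.4 w 42 tilt [0.001 0.   ] q6 1.16
shift(tool) before turn: [ 5.4  2.9 71.5] turn z units -0.0
```

View pics/s7c.png

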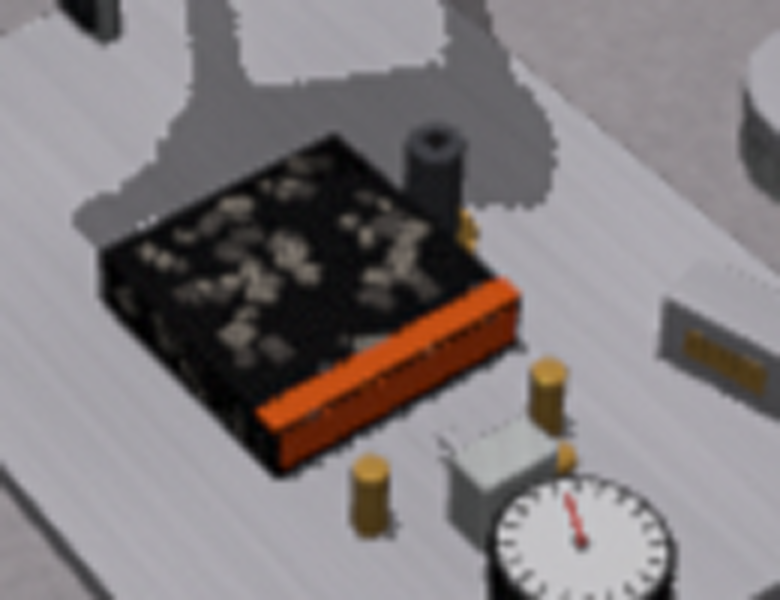

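The picture shows the slab square to the studs, with top corners (100,255), (338,136), (520,288) and (262,412). It is against the post and short of the studs.

```bash
python3 -c "
from h import *
slab([[262,412],[520,288],[338,136],[100,255]],6,[220,165],((-50,-50),(50,-50),(50,50),(-50,50)))"
python3 -m handwheel '[[[0,0.7,20],[0,0,0],0],[[0,0.7,20],[0,0,0],0],[[0,0.7,20],[0,0,0],0],[[0,0.8,8],[0,0,0],0],[[2,0,3.5],[0,0,0],0],[[4,0,0],[0,0,0],0]]' >/dev/null; python3 -c "
from h import *; st()"
```

```text
slab deg 90.76507416788469 [ 10.09796814 -15.73965718] [7.515878   2.21350169 4.88655855 4.82784646] post local [60.86907699  9.28603152]
t 18.68 plate xy [-74.4 -14.9] z 19.7 yaw -0.0 Fplate [ 0.  -0.5] Fz -0.7 w 43 tilt [ 0.001 -0.   ] q6 1.16
```

```bash
python3 -m handwheel '[[[5,0,0],[0,0,0],0],[[5,0,0],[0,0,0],0],[[4,0,0],[0,0,0],0],[[3,0,0],[0,0,0],0],[[3,0,0],[0,0,0],0],[[3,0,0],[0,0,0],0],[[3,-0.5,0],[0,0,0],0],[[3,-0.5,0],[0,0,0],0]]' >/dev/null; python3 -c "
from h import *; st()";  python3 -m handwheel '[[[3,-0.5,0],[0,0,0],0],[[3,0,0],[0,0,0],0],[[3,0,0],[0,0,0],0]]' >/dev/null; python3 -c "
from h import *; st()"
```

```text
t 19.68 plate xy [-48.8 -13.7] z 19.0 yaw -0.0 Fplate [-7.5 -2.1] Fz 3.7 w 43 tilt [-0.006 -0.001] q6 1.18
t 20.05 plate xy [-40.  -13.6] z 18.9 yaw -0.0 Fplate [-6.3 -2.5] Fz 2.2 w 42 tilt [-0.006 -0.002] q6 1.19
```

```bash
python3 -m handwheel '[[[3,0,0],[0,0,0],0],[[3,0,0],[0,0,0],0],[[2.5,0,0],[0,0,0],0]]' >/dev/null; python3 -c "
from h import *; st()";  python3 -m handwheel '[[[1.5,0,0],[0,0,0],0],[[1.5,0,0],[0,0,0],0]]' >/dev/null; python3 -c "
from h import *; st()"; python3 -m handwheel '[[[1,0,0],[0,0,0],0]]' >/dev/null; python3 -c "
from h import *; st()"
```

```text
t 20.43 plate xy [-31.3 -13.6] z 18.9 yaw -0.0 Fplate [-6.9 -2.7] Fz 3.3 w 43 tilt [-0.006 -0.002] q6 1.20
t 20.68 plate xy [-28.9 -13.6] z 18.9 yaw 0.0 Fplate [-8.8 -2.1] Fz 4.8 w 43 tilt [-0.007 -0.002] q6 1.20
t 20.80 plate xy [-28.  -13.6] z 19.0 yaw 0.0 Fplate [-7.2 -2.7] Fz 3.8 w 43 tilt [-0.007 -0.002] q6 1.20
```

```bash
python3 -m handwheel '[[[1,0,0],[0,0,0],0],[[1,0,0],[0,0,0],0]]' >/dev/null; python3 -c "
from h import *; st()";  python3 -m handwheel '[[[1,0,0],[0,0,0],0]]' >/dev/null; python3 -c "
from h import *; st()"; python3 -m handwheel '[[[0.5,0,0],[0,0,0],0]]' >/dev/null; python3 -c "
from h import *; st()"
```

```text
t 21.05 plate xy [-26.3 -13.6] z 18.9 yaw 0.0 Fplate [-8.  -2.7] Fz 4.9 w 43 tilt [-0.007 -0.002] q6 1.20
t 21.18 plate xy [-26.1 -13.6] z 18.9 yaw 0.0 Fplate [-10.8  -3.4] Fz 7.3 w 43 tilt [-0.009 -0.003] q6 1.20
t 21.30 plate xy [-26.1 -13.6] z 18.9 yaw 0.0 Fplate [-11.6  -4.1] Fz 7.9 w 43 tilt [-0.01  -0.003] q6 1.20
```

The slab stopped dead on the studs: tool at −26.1 against an expected −26. I'll nudge it from the right to make sure it touches the post, then do the final firm press.

```bash
python3 -m handwheel '[[[-8,0,0],[0,0,0],0],[[-10,0,-10],[0,0,0],0],[[0,0,-30],[0,0,0],0],[[0,0,-30],[0,0,0],0],[[18,23,0],[0,0,0],0],[[18,23,0],[0,0,0],0],[[18,23,0],[0,0,0],0],[[17,23,0],[0,0,0],0]]' >/dev/null; python3 -m handwheel '[[[0,0,0],[0,0,-1],0],[[0,0,0],[0,0,-1],0],[[0,0,0],[0,0,-1],0],[[0,0,0],[0,0,-1],0],[[0,0,0],[0,0,-1],0],[[0,0,0],[0,0,-1],0],[[0,0,0],[0,0,-1],0],[[0,0,0],[0,0,-1],0],[[0,0,4],[0,0,-1],0],[[0,0,6],[0,0,-1],0],[[0,0,6],[0,0,-1],0],[[0,0,6],[0,0,-1],0],[[0,0,6],[0,0,-1],0],[[0,0,6],[0,0,-1],0],[[0,0,6],[0,0,-1],0],[[0,0,0],[0,0,0],0]]' >/dev/null; python3 -c "
from h import *; go(25,-90,20,90)"
```

```text
t 24.30 plate xy [  31.9 -105.2] z 49.5 yaw 89.9 Fplate [-0.2 -0. ] Fz 0.4 w 43 tilt [0. 0.] q6 -0.47
shift(tool) before turn: [15.1 -6.9 29.5] turn z units -0.02
```

```bash
python3 -m handwheel '[[[0,-7,15],[0,0,0],0],[[3,0,14],[0,0,0],0],[[6,0,0],[0,0,0],0],[[6,0,0],[0,0,0],0],[[4,0,0],[0,0,0],0],[[3,0,0],[0,0,0],0],[[2,0,0],[0,0,0],0],[[2,0,0],[0,0,0],0],[[2,0,0],[0,0,0],0]]' >/dev/null; python3 -c "
from h import *; st()"; python3 -m handwheel '[[[1,0,0],[0,0,0],0],[[1,0,0],[0,0,0],0]]' >/dev/null; python3 -c "
from h import *; st()"; python3 -m handwheel '[[[1,0,0],[0,0,0],0]]' >/dev/null; python3 -c "
from h import *; st()"
```

```text
t 25.43 plate xy [ 25.  -77.4] z 20.3 yaw 89.9 Fplate [ 0.1 -0.2] Fz 0.0 w 43 tilt [ 0. -0.] q6 -0.44
t 25.68 plate xy [ 25.1 -76. ] z 20.3 yaw 90.0 Fplate [ 0.2 -3.3] Fz -0.0 w 43 tilt [ 0.    -0.001] q6 -0.43
t 25.80 plate xy [ 25. -76.] z 20.3 yaw 90.0 Fplate [-0.4 -6.7] Fz -1.0 w 42 tilt [ 0.001 -0.003] q6 -0.43
```

```bash
python3 -m handwheel '[[[1,0,0],[0,0,0],0],[[0,0,0],[0,0,0],0]]' >/dev/null; python3 -c "
from h import *; st()"; python3 -m handwheel '[[[-8,0,0],[0,0,0],0],[[-10,0,-10],[0,0,0],0],[[0,0,-30],[0,0,0],0],[[0,0,-30],[0,0,0],0],[[20,-20,0],[0,0,0],0],[[20,-20,0],[0,0,0],0],[[20,-20,0],[0,0,0],0],[[18,-15,0],[0,0,0],0]]' >/dev/null; python3 -m handwheel '[[[0,0,0],[0,0,1],0],[[0,0,0],[0,0,1],0],[[0,0,0],[0,0,1],0],[[0,0,0],[0,0,1],0],[[0,0,0],[0,0,1],0],[[0,0,0],[0,0,1],0],[[0,0,0],[0,0,1],0],[[0,0,0],[0,0,1],0],[[0,0,4],[0,0,1],0],[[0,0,6],[0,0,1],0],[[0,0,6],[0,0,1],0],[[0,0,6],[0,0,1],0],[[0,0,6],[0,0,1],0],[[0,0,6],[0,0,1],0],[[0,0,6],[0,0,1],0],[[0,0,0],[0,0,0],0]]' >/dev/null; python3 -c "
from h import *; go(-40,-15,20,0)"
```

```text
t 26.05 plate xy [ 25.1 -76. ] z 20.4 yaw 90.0 Fplate [-1.  -7.3] Fz -2.3 w 43 tilt [ 0.001 -0.004] q6 -0.43
t 29.05 plate xy [-49.8 -13.4] z 50.6 yaw -0.0 Fplate [ 0.2 -0.5] Fz -0.3 w 43 tilt [0. 0.] q6 1.18
shift(tool) before turn: [ 9.8  1.6 30.6] turn z units -0.0
```

```bash
python3 -m handwheel '[[[0,1.6,15],[0,0,0],0],[[0,0,15.5],[0,0,0],0],[[6,0,0],[0,0,0],0],[[6,0,0],[0,0,0],0],[[4,0,0],[0,0,0],0],[[3,0,0],[0,0,0],0],[[3,0,0],[0,0,0],0],[[2,0,0],[0,0,0],0]]' >/dev/null; python3 -c "
from h import *; st()"; python3 -m handwheel '[[[2,-0.3,0],[0,0,0],0],[[1,0,0],[0,0,0],0]]' >/dev/null; python3 -c "
from h import *; st()"; python3 -m handwheel '[[[1,0,0],[0,0,0],0],[[0,0,0],[0,0,0],0]]' >/dev/null; python3 -c "
from h import *; st()"
```

```text
t 30.05 plate xy [-26.  -14.9] z 19.9 yaw -0.0 Fplate [-2.2  0.7] Fz 0.5 w 43 tilt [-0.001 -0.   ] q6 1.19
t 30.30 plate xy [-26.  -14.6] z 19.5 yaw 0.0 Fplate [-7.6 -1.7] Fz 6.8 w 42 tilt [-0.006 -0.001] q6 1.20
t 30.55 plate xy [-26.  -14.6] z 19.6 yaw 0.0 Fplate [-8.  -1.4] Fz 6.1 w 42 tilt [-0.008 -0.002] q6 1.20
```

```bash
python3 -m handwheel '[[[1,0,0],[0,0,0],0],[[1,0,0],[0,0,0],0]]' >/dev/null; python3 -c "
from h import *; st()"; python3 -m handwheel '[[[0.8,0,0],[0,0,0],0],[[0,0,0],[0,0,0],0]]' >/dev/null; python3 -c "
from h import *; st()"
```

```text
t 30.80 plate xy [-26.1 -14.5] z 19.5 yaw 0.0 Fplate [-13.3  -2.9] Fz 9.4 w 43 tilt [-0.012 -0.002] q6 1.20
t 31.05 plate xy [-26.1 -14.4] z 19.5 yaw 0.0 Fplate [-13.8  -2.8] Fz 10.3 w 43 tilt [-0.013 -0.003] q6 1.20
```

The press reads 13.8 N, but the tool also bears down with about 10 N. I'll ease the vertical part so the push is clean and level.

```bash
python3 -m handwheel '[[[0,0,-1],[0,0,0],0],[[0,0,-1],[0,0,0],0]]' >/dev/null; python3 -c "
from h import *; st()"
```

```text
t 31.30 plate xy [-26.  -14.4] z 19.8 yaw 0.0 Fplate [-9.2 -3.8] Fz -3.7 w 43 tilt [-0.014 -0.003] q6 1.20
```

```bash
python3 -m handwheel '[[[1,0.5,0],[0,0,0],0],[[0,0,0],[0,0,0],0]]' >/dev/null; python3 -c "
from h import *; st()"; python3 -m handwheel '[[[0.7,0,0],[0,0,0],0],[[0,0,0],[0,0,0],0]]' >/dev/null; python3 -c "
from h import *; st()"
```

```text
t 31.55 plate xy [-26.1 -14.5] z 19.6 yaw 0.0 Fplate [-12.7  -3.5] Fz 0.7 w 43 tilt [-0.016 -0.002] q6 1.20
t 31.80 plate xy [-26.1 -14.5] z 19.6 yaw 0.0 Fplate [-13.4  -3. ] Fz 1.4 w 42 tilt [-0.018 -0.003] q6 1.20
```

```bash
python3 -m handwheel '[[[0,0,0],[0,0,0],0],[[0,0,0],[0,0,0],0],[[0,0,0],[0,0,0],0],[[0,0,0],[0,0,0],0]]' >/dev/null; python3 -c "
from h import *; st()"; python3 -m handwheel '[[[-3,0,0],[0,0,0],0],[[-5,0,0],[0,0,0],0],[[-10,0,0],[0,0,0],0],[[-15,0,0],[0,0,0],0],[[0,0,-30],[0,0,0],0],[[-20,0,-40],[0,0,0],0],[[-50,0,-40],[0,0,0],0],[[-50,0,0],[0,0,0],0],[[0,0,0],[0,0,0],0]]' >/dev/null; python3 -c "
from h import *; st()
a=vision.get_image('scene'); hsv=cv2.cvtColor(a,cv2.COLOR_BGR2HSV)
# predicted home corners (top) and orange mask extremes
H=[[85,-65],[85,35],[-15,35],[-15,-65]]
P=proj('scene',np.c_[p2w(np.array(H)/1e3),[.04]*4]); print('home top corners px',P.round(1).tolist())
m=cv2.inRange(hsv,(3,180,120),(14,255,255)); m[:150]=0;m[:,:240]=0;m[250:]=0
ys,xs=np.nonzero(m); print(xs.min(),ys[xs.argmin()],xs.max(),ys[xs.argmax()],ys.min(),ys.max(),len(xs))
dk=(hsv[:,:,2]<75).astype('uint8')
for nm,e0,e1 in(('back',P[2],P[3]),):
  n=np.array([e1[1]-e0[1],-(e1[0]-e0[0])]);n=n/np.linalg.norm(n)
  for t in(.3,.5,.7):
    q=e0+(e1-e0)*t; print(nm,t,[int(hsv[tuple((q+n*k)[::-1].round().astype(int))][2]) for k in range(-5,6)])
"
```

```text
t 32.30 plate xy [-26.1 -14.4] z 19.6 yaw 0.0 Fplate [-13.4  -3.5] Fz 1.2 w 43 tilt [-0.018 -0.003] q6 1.20
t 33.42 plate xy [-173.7  -13.7] z 131.2 yaw -0.1 Fplate [0.7 0.5] Fz 0.4 w 43 tilt [-0.002  0.   ] q6 1.07
home top corners px [[273.1, 244.5], [315.4, 221.6], [283.7, 192.7], [242.9, 212.8]]
271 241 313 221 220 245 210
back 0.3 [167, 168, 168, 168, 170, 165, 55, 55, 21, 47, 83]
back 0.5 [169, 169, 167, 167, 167, 124, 53, 72, 94, 103, 88]
back 0.7 [160, 162, 161, 164, 163, 122, 46, 14, 14, 39, 91]
```

The edges sit at the predicted home pose to within 1–2 px, and the contact stops on the studs and post agree. I'll hand it in.

```bash
python3 -c "
from rig import manip; print(manip.sign_off())"
```

```text
the job is handed in; nothing more can be done
None
```

The slab was slid up to the post, swung a quarter turn anticlockwise round it, and pressed home on both studs with about 13.4 N while touching the post; the highest push I read was about 14 N, and I handed it in at about 33.5 s with the arm clear (the push on the post briefly read zero near 78° of the swing).

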